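Press a battery pack into the contact corner of the test stand

TASK

Test the toy robot's battery packs: set the yellow pack squarely on the black base block of the test stand and let go of it, then set the red pack on top of the yellow one, lined up with it. Gently press the red pack into the corner so that it lies flat against both copper stops at once, and finish while holding it there: do not let go, keep steady pressure on both stops, never ram them, and leave the yellow pack squarely in place and the other things on the bench alone.

Things in the scene. Friction and masses are not known exactly. Their poses are not given: they have to be found in the camera images.
- stand: Fixed stand, place and yaw vary. Origin on the table under the centre of its black base block (100 x 54 mm in x, y; flat top 30 mm up) on a steel plate 8 mm thick (x -90 to 110, y -65 to 85). Two grey posts 105 mm high (x 61 to 77, y -18 to 18; x 13 to 47, y 38 to 54) carry the stops. A centred pack is 4 mm clear of both. The -x and -y sides, and the +y side at x below 13, are free for fingers.
- stop_far: Rigid fixed copper plate on the +x post, origin at its centre, axes parallel to the stand's. 34 mm wide (stand's y -17 to 17), 77 to 105 mm above the table; its contact face looks to the stand's -x and lies at the stand's x = 54 mm, 3.5 mm before the origin.
- stop_left: Rigid fixed copper plate on the +y post, origin at its centre, axes parallel to the stand's. 32 mm long (stand's x 14 to 46), 77 to 105 mm above the table; its contact face looks to the stand's -y and lies at the stand's y = 31 mm, 3.5 mm before the origin.
- yellow_pack: Loose yellow battery pack, a closed flat-topped case 100 (its x) x 54 (its y) x 40 mm (z), about 0.3 kg, with a black seam and flush copper band round it and a white patch on top. Origin at the centre of its underside. Starts flat on the table, x axis within 0.5 rad of the robot's x. Same either way round.
- red_pack: Loose red battery pack, same case and start: 100 (its x) x 54 (its y) x 40 mm (z), about 0.3 kg, origin at the centre of its underside, same either way round. On top of the yellow pack its underside is 70 mm above the table and its sides meet both stops. Push 8 to 20 N towards each stop: friction on the yellow pack and the other stop takes part of it. Over 50 N on a stop is ramming.
- tin_robot: Bystander: grey toy robot with red feet, 157 mm tall, standing. Origin at the centre of its underside. Leave alone.
- green_car: Bystander: green toy car, 105 x 50 x 45 mm. Origin underneath its centre. Leave alone.
- blue_car: Bystander: blue toy car, 105 x 50 x 45 mm. Origin underneath its centre. Leave alone.
- screw_jar: Bystander: amber jar with steel cap, 60 mm across, 75 mm high. Origin at the centre of its underside. Leave alone.
- carton: Bystander: small cardboard box 90 x 70 x 50 mm. Origin at the centre of its underside. Leave alone.
- meter: Bystander: orange hand meter lying flat, 130 x 70 x 35 mm. Origin at the centre of its underside. Leave alone.

How it is judged (in metres and radians):
On the way, in this order (a step that is already met when the one before it is completed fails the run):
1. the yellow pack stands squarely on the base block, let go, before the red pack is on it (x of yellow_pack in the frame of stand between -0.01 and 0.01 m and y of yellow_pack in the frame of stand between -0.01 and 0.01 m and z of yellow_pack in the frame of stand between 0.026 and 0.034 m and angle between yellow_pack's own z axis and vertical below 0.06 rad and angle between the x axis of yellow_pack and the x axis of stand, either way round below 0.12 rad and contact force between yellow_pack and stand above 1 N and contact force between each of the fingers, red_pack and yellow_pack below 0.1 N and linear speed of yellow_pack below 0.02 m/s), for 0.2 s.
2. the red pack rests on the yellow pack, lined up with it (x of yellow_pack in the frame of stand between -0.01 and 0.01 m and y of yellow_pack in the frame of stand between -0.01 and 0.01 m and z of yellow_pack in the frame of stand between 0.026 and 0.034 m and angle between each of yellow_pack, red_pack's own z axis and vertical below 0.06 rad and angle between the x axis of yellow_pack and the x axis of stand, either way round below 0.12 rad and contact force between red_pack and yellow_pack above 0.5 N and angle between the x axis of red_pack and the x axis of yellow_pack, either way round below 0.12 rad and x of red_pack in the frame of yellow_pack between -0.016 and 0.016 m and y of red_pack in the frame of yellow_pack between -0.016 and 0.016 m), for 0.1 s.
At the end, for the whole second after the job is handed in: Yellow pack flat on the block (10 mm in x and y, 7 degrees); red pack level on it (2 mm in height, 16 mm in x and y), within 3 degrees of the stand, still, touched by the fingers and pressing each copper stop with 1.5 to 40 N through the last second (x of yellow_pack in the frame of stand between -0.01 and 0.01 m and y of yellow_pack in the frame of stand between -0.01 and 0.01 m and z of yellow_pack in the frame of stand between 0.026 and 0.034 m and angle between yellow_pack's own z axis and vertical below 0.06 rad and angle between the x axis of yellow_pack and the x axis of stand, either way round below 0.12 rad and z of red_pack in the frame of yellow_pack between 0.038 and 0.042 m and x of red_pack in the frame of yellow_pack between -0.016 and 0.016 m and y of red_pack in the frame of yellow_pack between -0.016 and 0.016 m and angle between red_pack's own z axis and vertical below 0.05 rad and angle between the x axis of red_pack and the x axis of stand, either way round below 0.05 rad and linear speed of red_pack below 0.01 m/s and contact force between the fingers and red_pack above 1 N and contact force between red_pack and stop_far between 1.5 and 40 N and contact force between red_pack and stop_left between 1.5 and 40 N); the arm keeps its last pose, push and grip.
It fails at once if a copper stop was rammed (more than 50 N) (contact force between red_pack and stop_far above 50 N or contact force between red_pack and stop_left above 50 N).
It fails at once if a bystander was moved by more than 30 mm (distance of any of tin_robot, green_car, blue_car, screw_jar, carton, meter from where it was at the start of the episode above 0.03 m).
It also fails if it takes over 72 s, if anything falls off the work surface, if the arm or the gripper's body presses on something with over 40 N, if the wrist force passes 120 N, or if a joint passes its speed limit or range.

ROBOT

A 6-joint arm with a two-finger parallel gripper is mounted at the origin on the work surface. World frame = base frame: x ahead of the robot, y to its left, z up, the work surface at z = 0. Lengths are in mm, angles in degrees, forces in N, time in s.
With the tool pointing down it reaches from about 350 to 850 mm from the base axis. Payload 8.1 kg.
Tool frame: the origin (TCP) lies at the centre of the arm's flange, where the gripper is bolted on; the fingertips stand 173 mm ahead of it and the grasp point (between the pads) lies 155 mm ahead of it; z points along the fingers, y is the line along which they close (so a half turn about z gives the same grasp; the last joint's range is limited). The gripper opens to 85 mm and grips with 20 to 120 N. Pads are 22 mm wide; open, the fingers measure 114 mm over their backs; the gripper's body (76 mm by 85 mm) begins 54 mm behind the grasp point. The pads swing forward as they close: fully open they stand 13 mm farther back than shut.
Start: joints at [-73.591, 7.471, 85.268, -0, 87.261, -4.893], TCP at [217.996, -559.003, 404.692] pointing down, gripper open.
Joint ranges: [-169.43, 169.43], [-51.17, 129.36], [1.28, 143.12], [-76.62, 256.62], [0, 156.53], [-152.29, 152.29]. Speed limits (degrees/s): [136.94, 136.94, 159.86, 180, 180, 180].

INTERFACE

Orientations are given as [roll, pitch, yaw] about the fixed x, y, z axes, in that order (R = Rz(yaw) Ry(pitch) Rx(roll)).
In Python, from bench import * gives the robot as it stands.
- The arm moves only by the shell command python3 -m jog 'ROWS' [FORCE]. ROWS is text: rows parted by semicolons, each of 7 numbers parted by spaces: the shift along the tool's x, y, z scaled (see below), then the turn, a rotation vector about the tool's x, y, z scaled (see below), then the closure, from -1 (fully open) to 1 (shut). In form: tx ty tz wx wy wz hand; .... A call has 1 to 5 rows; each row shifts and turns the commanded pose from where the row before left it, along the tool's axes as they then stand; what a row does not reach is not made up. The controller multiplies each number of a shift by 0.1 m and each number of a turn by 60 degrees. A row lasts 1/8 s, in which the tool goes at most 62.5 mm and 10.7 degrees, less where a joint would pass 70% of its speed; a pose out of reach is approached as far as the arm can. A call with a number of a shift or a turn outside -1 to 1 is refused whole. A call with a gripper value outside its range is refused whole. The fingers move at their own pace and stop on an object; FORCE is the grip in N (left out, the last holds). Time passes only in rows, so rows that do not move let the fingers close. It gives the time, the measured TCP pose, the force, the opening and the grip force at its end, in the units of the state.
- sense(): the state, without advancing time (a new reading comes with each control period).
- snapshot(name): name is "side" or "top"; returns a dict with "img" (480x640x3 uint8, red, green, blue), "fx", "fy", "cx", "cy" (pixels), "extrinsics" (4x4, takes a point from camera to world coordinates). Camera axes: x right, y down, z forward; pixel columns grow to the right and rows downward; lengths in mm; the calibration is good to about 2 mm. A picture is of the moment at which its call begins. There is no depth.
- hand_in(): hands the job in; it is judged then, once.
The state is a dict: "time": time; "joint_pos": joint angles; "qd": joint speeds; "joint_efforts": joint torques, N m; "tool_pos": TCP position; "tcp_rot": TCP orientation; "ft_force": force on the tool from outside, world axes, zero at the start; "wrist_torque": the same for the moment, N m; "finger_gap": finger opening in mm; "grip_force": force on a finger pad.
Only numpy, scipy, OpenCV 4.12 (cv2) and the standard library are available. Lean on these libraries where they do the work, as an engineer would, in place of code of your own. Each camera call takes 0.05 s, during which the arm holds its last target. There are 200 camera calls.

## Working session

There is one attempt and no reset: what is moved stays moved. The work goes in short steps, Python scripts to look and compute and a shell command to move; the robot and the scene stay as the last step left them, time stands still between calls to the robot, and variables do not carry over. Pictures are saved under pics/ and viewed, at most 10 in all, crops included, and the job is handed in when it is done.

```bash
ls; mkdir -p pics
python3 - <<'E'
from bench import *
import cv2,numpy as np
print(sense())
for n in("side","top"):
    s=snapshot(n); cv2.imwrite(f"pics/{n}0.png",s["img"][:,:,::-1]); print(n,s["fx"],s["fy"],s["cx"],s["cy"],np.round(s["extrinsics"],3).tolist())
E
```

```text
pics
{'time': 0.0, 'joint_pos': array([-7.35911540e+01,  7.51408570e+00,  8.53294247e+01,  8.69459828e-05,
        8.72624174e+01, -4.89380381e+00]), 'qd': array([ 0.01049281,  0.02923162,  0.08260622, -0.07096255, -0.10959205,
       -0.02055739]), 'joint_efforts': array([ 4.26725283e-04, -5.69397962e+01, -5.00545621e+01, -3.18112461e-04,
        1.48396392e-02, -4.30371540e-05]), 'tool_pos': array([ 217.92392791, -558.7734825 ,  403.6534103 ]), 'tcp_rot': array([-1.79894466e+02, -9.12313063e-03,  2.13026372e+01]), 'ft_force': array([-0.56092705,  0.16097807,  0.20571299]), 'wrist_torque': array([-0.00633948, -0.05746884,  0.01572569]), 'grip_force': 0.0, 'finger_gap': 85.02766789041513}
side 532.024285857517 532.024285857517 327.42850643369945 240.77038124166418 [[0.999, 0.019, -0.026, 595.484], [0.032, -0.615, 0.788, -1122.81], [-0.001, -0.788, -0.615, 943.455], [0.0, 0.0, 0.0, 1.0]]
top 572.7862311862002 572.7862311862002 324.0939842441564 238.54080093481758 [[0.006, -0.995, 0.097, 372.87], [-1.0, -0.006, -0.007, -29.839], [0.007, -0.097, -0.995, 1636.001], [0.0, 0.0, 0.0, 1.0]]
```

View pics/top0.png

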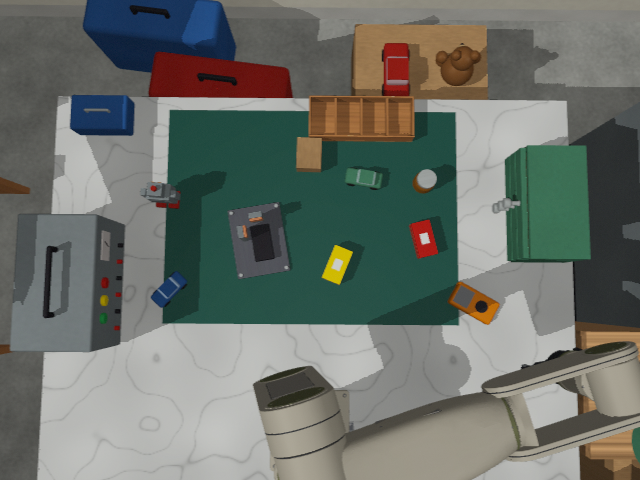

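View pics/side0.png

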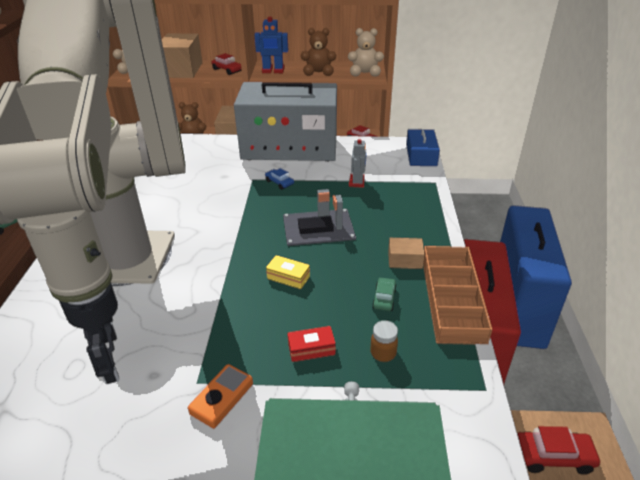

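The top view shows the yellow pack at (337,264), the red pack at (424,238), and the stand plate at (260,240) with its stops up and left. In the side view they are at (288,272), (312,343) and (320,225). Next I'll measure them.

```bash
cat > h.py <<'E'
from bench import *
import cv2,numpy as np
def ray(s,p,z):
    E=np.array(s["extrinsics"]); p=np.atleast_2d(p).astype(float)
    d=np.c_[(p[:,0]-s["cx"])/s["fx"],(p[:,1]-s["cy"])/s["fy"],np.ones(len(p))]@E[:3,:3].T
    return E[:3,3]+d*((z-E[2,3])/d[:,2])[:,None]
def blob(m,x0,y0,x1,y1):
    k=np.zeros_like(m,np.uint8);k[y0:y1,x0:x1]=m[y0:y1,x0:x1].astype(np.uint8)
    c,_=cv2.findContours(k,cv2.RETR_EXTERNAL,cv2.CHAIN_APPROX_NONE)
    return max(c,key=cv2.contourArea)
def rect(s,c,z):
    w=ray(s,c.reshape(-1,2),z)[:,:2].astype(np.float32)
    (cx,cy),(a,b),t=cv2.minAreaRect(w)
    if a<b:a,b,t=b,a,t+90
    t=(t+90)%180-90
    return np.round([cx,cy,a,b,t],1)
E
python3 - <<'E'
from h import *
s=snapshot("top");im=s["img"];hsv=cv2.cvtColor(im,cv2.COLOR_RGB2HSV);H,S,V=cv2.split(hsv)
for n,(x,y) in dict(yt=(345,255),ys=(330,279),rt=(420,228),rs=(420,255),pl=(240,262),bl=(263,242),gr=(220,250)).items(): print(n,hsv[y,x])
print(V[240,225:300]); print(V[200:285,263]);print(V[252,315:360],S[252,315:360])
yel=(H>20)&(H<35)&(S>150)
red=((H<8)|(H>172))&(S>150)
for n,m,b in(("y",yel,(310,235,365,295)),("r",red,(400,210,450,265))):
    for th in (60,120,150,180):
        c=blob(m&(V>th),*b);print(n,th,rect(s,c,40),cv2.contourArea(c))
c=blob((S<70)&(V>60),215,190,305,290);print("plate",rect(s,c,8))
c=blob((V<40),235,210,285,270);print("block",rect(s,c,30))
big=cv2.resize(im[195:285,215:365],None,fx=5,fy=5,interpolation=cv2.INTER_CUBIC)
cv2.imwrite("pics/crop1.png",big[:,:,::-1])
E
```

```text
yt [ 27 254 207]
ys [ 27 248 208]
rt [  2 222 169]
rs [  1 216 170]
pl [125  17  88]
bl [130  20  38]
gr [ 82 132  79]
[78 77 77 78 78 78 77 79 89 86 86 89 89 91 89 89 84 74 69 67 66 64 63 73
 89 87 79 54 39 37 40 37 39 38 40 38 37 39 39 37 34 39 38 39 39 34 36 58
 64 64 63 64 64 64 76 90 90 87 90 82 62 57 69 80 79 80 81 79 80 79 80 80
 80 79 81]
[79 79 79 79 66 85 88 86 87 86 87 86 86 63 63 61 60 62 62 72 60 60 62 60
 38 32 29 28 27 29 26 27 28 35 37 40 37 38 37 38 39 37 38 37 37 39 38 36
 37 39 40 38 40 39 37 39 41 38 39 35 43 88 88 89 89 89 89 89 90 90 89 90
 89 91 93 72 80 82 80 79 80 79 80 80 80]
[ 80  79  80  79  79  80  80  81  81  80  81  80  82  80  80  81 112 181
 208 206 207 207 207 207 207 207 206 207 207 206 207 206 206 206 207 206
 205 174  57  57  59  60  57  58  57] [128 129 131 139 132 137 131 129 132 131 132 131 131 128 131 132 125 230
 253 255 255 253 255 253 255 254 255 255 254 255 249 255 255 255 251 255
 253 221  94 130 130 128 143 132 130]
y 60 [457.2 -76.9 100.9  55.2 -22.1] 666.5
y 120 [457.  -76.5  99.9  54.6 -22. ] 653.0
y 150 [457.1 -76.4  99.2  54.2 -22.1] 641.5
y 180 [457.  -76.7  97.9  51.3 -22.1] 597.5
r 60 [ 530.9 -318.3   99.4   60.3   14.2] 705.0
r 120 [ 530.9 -318.8   99.2   58.7   13.5] 669.5
r 150 [ 531.5 -320.9   97.9   51.9   12.6] 572.5Traceback (most recent call last):
  File "<stdin>", line 9, in <module>
  File "h.py", line 10, in blob
    return max(c,key=cv2.contourArea)
ValueError: max() iterable argument is empty
```

Run:
```python
from h import *
s=snapshot("top");im=s["img"];hsv=cv2.cvtColor(im,cv2.COLOR_RGB2HSV);H,S,V=cv2.split(hsv)
c=blob((S<70),215,190,305,290);print("plate",rect(s,c,8),cv2.contourArea(c))
for t in(44,50,55):
    c=blob((V<t)&(S<70),235,210,285,270);print("block",rect(s,c,30),cv2.contourArea(c))
cop=(H<20)&(S>90)&(V>90)
for b in((235,222,248,238),(246,208,264,221)):
    ys,xs=np.nonzero(cop[b[1]:b[3],b[0]:b[2]]);print("cop",len(xs),xs.min()+b[0],xs.max()+b[0],ys.min()+b[1],ys.max()+b[1],ray(s,[xs.mean()+b[0],ys.mean()+b[1]],105).round(1))
big=cv2.resize(im[195:285,215:315],None,fx=6,fy=6,interpolation=cv2.INTER_CUBIC)
cv2.imwrite("pics/crop1.png",big[:,:,::-1])
```

```text
plate [526.9 146.9 199.4 151.   10.1] 3568.5
block [518.9 134.1 101.   54.3  11.1] 627.5
block [518.9 134.3 101.4  55.6   9.9] 647.0
block [518.6 134.8 101.9  58.3  10.4] 677.5
cop 38 243 246 225 237 [[541.3 174.  105. ]]
cop 43 249 262 217 220 [[574.7 143.8 105. ]]
```

View pics/crop1.png

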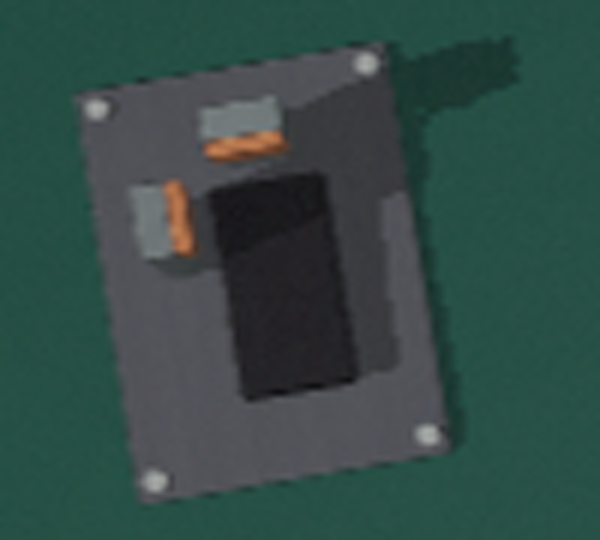

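The stand origin is about (518.8, 134.8) with yaw 10.2. The plate and block measurements agree, and the sizes match. Yellow is at (457, -76.6) with yaw -22. Red is at (531, -320.5) with yaw 12.8. I'll turn first, then translate over yellow, gripping at pack x = -16.

```bash
cat >> h.py <<'E'
from scipy.spatial.transform import Rotation as Ro
def go(x,y,z,yaw,u=0,v=0):
    """tool-frame shift (units of 100mm) and turn to TCP at x,y,z + (u,v) along yaw axes"""
    s=sense();c,n=np.cos(np.radians(yaw)),np.sin(np.radians(yaw))
    p=np.array([x+c*u-n*v,y+n*u+c*v,z]); R=Ro.from_euler("xyz",s["tcp_rot"],degrees=True)
    G=Ro.from_euler("xyz",[180,0,yaw],degrees=True)
    w=(R.inv()*G).as_rotvec(degrees=True)/60
    d=p-s["tool_pos"]
    print("t",s["time"],"turn",w.round(3),"shift before turn",(R.inv().apply(d)/100).round(3),"after turn",(G.inv().apply(d)/100).round(3))
    print("pos",s["tool_pos"].round(1),s["tcp_rot"].round(2),"F",s["ft_force"].round(1),"gap",round(s["finger_gap"],1),"grip",round(s["grip_force"],1))
Y=(457,-76.6,-22.);RD=(531,-320.5,12.8);ST=(518.8,134.8,10.2)
E
python3 -m jog '0 0 0 0 0 .144 -1;0 0 0 0 0 .144 -1;0 0 0 0 0 .144 -1;0 0 0 0 0 .144 -1;0 0 0 0 0 .144 -1'
python3 -c "from h import *;go(Y[0],Y[1],280,Y[2],-16)"
```

```text
time: 0.82
tool_pos: [218.0, -558.9, 404.4]
tcp_rot: [-180.0, 0.0, -22.2]
ft_force: [-0.1, 0.0, 0.6]
finger_gap: 85.5
grip_force: 0.0
t 0.825 turn [-0.     0.    -0.003] shift before turn [ 0.233 -5.368  1.246] after turn [ 0.249 -5.368  1.244]
pos [ 218.  -558.9  404.4] [-1.7998e+02  2.0000e-02 -2.2180e+01] F [-0.1  0.   0.6] gap 85.5 grip 0.0
```

```bash
python3 -m jog '.025 -.5 0 0 0 0 -1;.025 -.5 0 0 0 0 -1;.025 -.5 0 0 0 0 -1;.025 -.5 0 0 0 0 -1;.025 -.5 0 0 0 0 -1'
python3 -m jog '.025 -.5 0 0 0 0 -1;.025 -.5 0 0 0 0 -1;.025 -.5 .3 0 0 0 -1;.025 -.5 .3 0 0 0 -1;.025 -.5 .3 0 0 0 -1' >/dev/null
python3 -m jog '0 -.36 .3 0 0 0 -1;0 0 0 0 0 0 -1;0 0 0 0 0 0 -1'
python3 -c "
from h import *;go(Y[0],Y[1],187,Y[2],-16)
s=snapshot('side');cv2.imwrite('pics/s1.png',cv2.resize(s['img'][150:330,200:440],None,fx=3,fy=3)[:,:,::-1])"
```

```text
time: 1.45
tool_pos: [323.2, -330.2, 404.6]
tcp_rot: [-180.0, -0.0, -21.9]
ft_force: [0.5, -0.2, 0.4]
finger_gap: 85.3
grip_force: 0.0
time: 2.45
tool_pos: [441.2, -71.2, 285.1]
tcp_rot: [180.0, -0.0, -21.9]
ft_force: [-0.3, 0.5, 0.5]
finger_gap: 85.3
grip_force: 0.0
t 2.45 turn [ 0.    -0.     0.002] shift before turn [ 0.007 -0.01   0.981] after turn [ 0.007 -0.009  0.981]
pos [441.2 -71.2 285.1] [ 1.7998e+02 -1.0000e-02 -2.1850e+01] F [-0.3  0.5  0.5] gap 85.3 grip 0.0
```

View pics/s1.png

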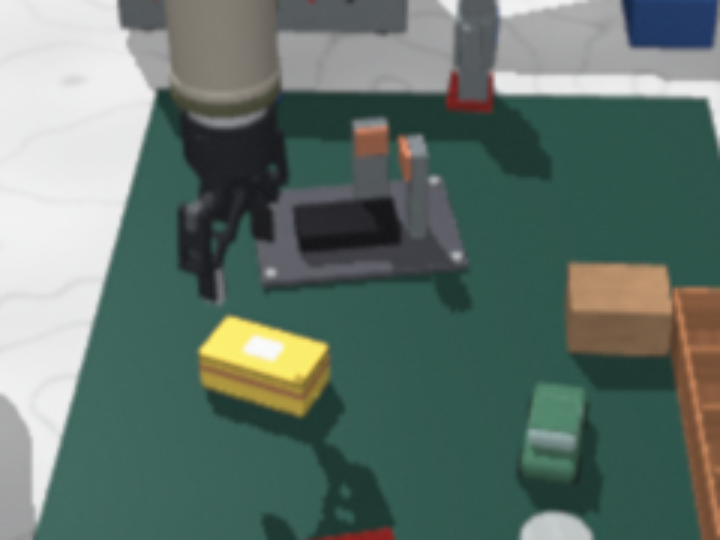

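The side view shows the gripper above yellow, whose white patch is at about pixel (288,266), and the path is clear. I'll check that point by ray, then descend.

```bash
python3 -c "
from h import *;s=snapshot('side');print(ray(s,[288,266],40))"
python3 -m jog '.007 -.01 .3 0 0 0 -1;0 0 .3 0 0 0 -1;0 0 .2 0 0 0 -1;0 0 .18 0 0 0 -1;0 0 0 0 0 0 -1'
python3 -m jog '0 0 0 0 0 0 .6;0 0 0 0 0 0 1;0 0 0 0 0 0 1;0 0 0 0 0 0 1;0 0 0 0 0 0 1' 60
python3 -m jog '0 0 0 0 0 0 1;0 0 0 0 0 0 1;0 0 0 0 0 0 1'
```

```text
[[458.6465673  -75.32162773  40.        ]]
time: 3.18
tool_pos: [441.6, -71.2, 186.3]
tcp_rot: [180.0, 0.1, -22.0]
ft_force: [-0.7, -0.3, -0.7]
finger_gap: 85.6
grip_force: 0.0
time: 3.8
tool_pos: [443.2, -70.6, 188.6]
tcp_rot: [-180.0, -0.2, -21.9]
ft_force: [-1.8, 1.1, 7.9]
finger_gap: 52.9
grip_force: 64.2
time: 4.18
tool_pos: [443.2, -70.6, 188.5]
tcp_rot: [-180.0, -0.2, -21.9]
ft_force: [-1.4, 0.3, 6.5]
finger_gap: 52.9
grip_force: 64.2
```

```bash
python3 -m jog '0 0 -.1 0 0 0 1;0 0 -.4 0 0 0 1;0 0 -.4 0 0 0 1;0 0 -.4 0 0 0 1;0 0 -.3 0 0 0 1'
python3 -m jog '0 0 0 0 0 -.134 1;0 0 0 0 0 -.134 1;0 0 0 0 0 -.134 1;0 0 0 0 0 -.134 1;0 0 0 0 0 0 1' >/dev/null
python3 -c "from h import *;go(ST[0],ST[1],248,ST[2],-16)"
```

```text
time: 4.8
tool_pos: [442.0, -70.3, 349.3]
tcp_rot: [-180.0, -0.1, -21.9]
ft_force: [-0.1, -0.3, -3.2]
finger_gap: 53.0
grip_force: 64.3
t 5.425 turn [0. 0. 0.] shift before turn [ 0.961 -1.882  0.99 ] after turn [ 0.961 -1.882  0.99 ]
pos [441.8 -70.3 347. ] [1.800e+02 1.000e-02 1.022e+01] F [-0.7  0.6 -3.6] gap 52.9 grip 64.3
```

```bash
python3 -m jog '.16 -.32 0 0 0 0 1;.16 -.32 0 0 0 0 1;.16 -.32 0 0 0 0 1;.16 -.32 0 0 0 0 1;.16 -.32 0 0 0 0 1'
python3 -m jog '.16 -.28 0 0 0 0 1;0 0 0 0 0 0 1;0 0 .3 0 0 0 1;0 0 .3 0 0 0 1;0 0 .2 0 0 0 1' >/dev/null
python3 -m jog '0 0 0 0 0 0 1;0 0 0 0 0 0 1'>/dev/null
python3 - <<'E'
from h import *;go(ST[0],ST[1],218,ST[2],-16)
s=snapshot('side');cv2.imwrite('pics/s2.png',cv2.resize(s['img'][150:290,240:400],None,fx=4,fy=4)[:,:,::-1])
E
```

```text
time: 6.05
tool_pos: [492.4, 102.5, 347.0]
tcp_rot: [180.0, -0.0, 10.0]
ft_force: [-0.7, -0.2, -3.5]
finger_gap: 53.1
grip_force: 64.4
t 6.925 turn [ 0.    -0.001 -0.   ] shift before turn [-0.003 -0.006  0.498] after turn [-0.003 -0.006  0.498]
pos [503.4 131.4 267.8] [ 1.7999e+02 -7.0000e-02  1.0180e+01] F [ 0.  -0.4 -2.8] gap 53.0 grip 64.4
```

View pics/s2.png

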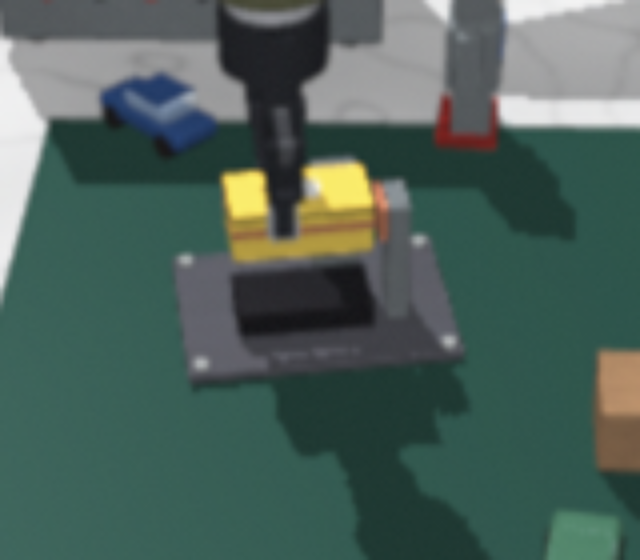

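Yellow (crop 300,215) hangs square above the black block (300,300) and clear of the far stop (380,212). Lowering.

```bash
python3 -m jog '0 -.006 .15 0 0 0 1;0 0 .15 0 0 0 1;0 0 .1 0 0 0 1;0 0 .05 0 0 0 1;0 0 .02 0 0 0 1'
python3 -m jog '0 0 .02 0 0 0 1;0 0 0 0 0 0 1'
```

```text
time: 7.6
tool_pos: [502.9, 132.4, 219.2]
tcp_rot: [180.0, 0.0, 10.3]
ft_force: [-0.1, -1.1, -2.0]
finger_gap: 52.8
grip_force: 64.6
time: 7.85
tool_pos: [503.3, 132.4, 218.6]
tcp_rot: [-180.0, -0.0, 10.3]
ft_force: [-4.4, -0.3, 3.6]
finger_gap: 52.9
grip_force: 65.4
```

```bash
python3 -m jog '0 0 0 0 0 0 -1;0 0 0 0 0 0 -1;0 0 0 0 0 0 -1;0 0 0 0 0 0 -1;0 0 0 0 0 0 -1'
python3 -m jog '0 0 -.15 0 0 0 -1;0 0 -.3 0 0 0 -1;0 0 -.4 0 0 0 -1;0 0 -.4 0 0 0 -1;0 0 -.2 0 0 0 -1'
python3 -c "from h import *;go(RD[0],RD[1],350,RD[2],-16)"
```

```text
time: 8.48
tool_pos: [503.0, 132.4, 217.7]
tcp_rot: [-180.0, -0.0, 10.3]
ft_force: [0.2, -0.2, -0.3]
finger_gap: 85.3
grip_force: 0.0
time: 9.1
tool_pos: [503.5, 132.5, 367.0]
tcp_rot: [180.0, -0.3, 10.3]
ft_force: [0.3, 0.3, -1.4]
finger_gap: 85.4
grip_force: 0.0
t 9.1 turn [ 0.    -0.005 -0.042] shift before turn [-0.698  4.513  0.167] after turn [-0.896  4.478  0.17 ]
pos [503.5 132.5 367. ] [179.99  -0.29  10.27] F [ 0.3  0.3 -1.4] gap 85.4 grip 0.0
```

```bash
python3 -m jog '-.14 .45 0 0 0 0 -1;-.07 .45 0 0 0 0 -1;-.07 .45 0 0 0 0 -1;-.07 .45 0 0 0 0 -1;-.07 .45 0 0 0 0 -1'
python3 - <<'E'
from h import *
for n,z in(("top",70),("side",70)):
    s=snapshot(n);hsv=cv2.cvtColor(s["img"],cv2.COLOR_RGB2HSV);H,S,V=cv2.split(hsv)
    yel=(H>20)&(H<35)&(S>150)
    b=(225,195,300,280) if n=="top" else (285,190,350,240)
    for t in(120,150):
        c=blob(yel&(V>t),*b);print(n,rect(s,c,z))
    red=((H<8)|(H>172))&(S>150);b=(400,210,450,265) if n=="top" else (280,320,345,365)
    c=blob(red,*b);x,y,w,h=cv2.boundingRect(c);k=np.zeros_like(S);k[y:y+h,x:x+w]=1;cv2.drawContours(k,[c],-1,2,-1)
    ys,xs=np.nonzero((k==2)&(S<60)&(V>150));print(n,"patch",len(xs),ray(s,[xs.mean(),ys.mean()],40).round(1))
E
python3 -m jog '-.07 .45 0 0 0 0 -1;-.07 .45 0 0 0 0 -1;-.07 .45 0 0 0 0 -1;-.07 .45 0 0 0 0 -1;-.07 .4 0 0 0 -.04 -1'
python3 -c "from h import *;go(RD[0],RD[1],187,RD[2],-8)"
```

```text
time: 9.72
tool_pos: [501.6, -98.0, 364.1]
tcp_rot: [180.0, -0.1, 10.3]
ft_force: [0.5, -0.8, 0.8]
finger_gap: 85.5
grip_force: 0.0
top [516.3 130.9 100.8  54.7  11.6]
top [517.  131.3  98.   54.2  11.6]
top patch 85 [[ 532.  -321.1   40. ]]
side [538.6  69.3  63.   24.5  10.6]
side [538.3  71.1  63.   20.8  10.6]
side patch 108 [[ 531.7 -317.8   40. ]]
time: 10.45
tool_pos: [506.7, -320.1, 363.8]
tcp_rot: [180.0, -0.0, 12.7]
ft_force: [0.3, 1.0, 0.4]
finger_gap: 85.2
grip_force: 0.0
t 10.45 turn [ 0.    -0.001 -0.001] shift before turn [0.154 0.057 1.768] after turn [0.156 0.058 1.768]
pos [ 506.7 -320.1  363.8] [ 1.7997e+02 -5.0000e-02  1.2710e+01] F [0.3 1.  0.4] gap 85.2 grip 0.0
```

```bash
python3 -m jog '.16 .055 .45 0 0 0 -1;0 0 .45 0 0 0 -1;0 0 .4 0 0 0 -1;0 0 .3 0 0 0 -1;0 0 .17 0 0 0 -1'
python3 -m jog '0 0 0 0 0 0 -1;0 0 0 0 0 0 1;0 0 0 0 0 0 1;0 0 0 0 0 0 1;0 0 0 0 0 0 1' 60
python3 -m jog '0 0 0 0 0 0 1;0 0 0 0 0 0 1;0 0 0 0 0 0 1' 
python3 -c "from h import *;go(RD[0],RD[1],187,RD[2],-8)"
```

```text
time: 11.08
tool_pos: [523.2, -320.1, 184.4]
tcp_rot: [-179.9, 0.1, 12.7]
ft_force: [-0.2, -0.3, -0.2]
finger_gap: 85.5
grip_force: 0.0
time: 11.7
tool_pos: [524.2, -321.5, 188.0]
tcp_rot: [179.9, -0.1, 12.7]
ft_force: [-0.5, 1.9, 6.9]
finger_gap: 53.0
grip_force: 65.5
time: 12.08
tool_pos: [524.2, -321.5, 188.0]
tcp_rot: [179.9, -0.1, 12.7]
ft_force: [-0.9, 2.3, 6.6]
finger_gap: 52.8
grip_force: 65.5
t 12.075 turn [ 0.002 -0.002 -0.002] shift before turn [-0.011  0.005  0.01 ] after turn [-0.011  0.005  0.01 ]
pos [ 524.2 -321.5  188. ] [ 1.7988e+02 -1.3000e-01  1.2660e+01] F [-0.9  2.3  6.6] gap 52.8 grip 65.5
```

```bash
python3 -m jog '0 0 -.1 0 0 0 1;0 0 -.4 0 0 0 1;0 0 -.4 0 0 0 1;0 0 -.4 0 0 0 1;0 0 -.4 0 0 .042 1'
python3 -m jog '0 -.45 -.1 0 0 0 1;0 -.45 0 0 0 0 1;0 -.45 0 0 0 0 1;0 -.45 0 0 0 0 1;0 -.45 0 0 0 0 1'>/dev/null
python3 -m jog '0 -.45 0 0 0 0 1;0 -.45 0 0 0 0 1;0 -.3 0 0 0 0 1;0 0 0 0 0 0 1'
python3 -c "from h import *;go(ST[0],ST[1],290,ST[2],-7.5,-1)"
```

```text
time: 12.7
tool_pos: [522.9, -320.9, 357.3]
tcp_rot: [-180.0, 0.0, 10.1]
ft_force: [-0.1, -0.5, -4.1]
finger_gap: 53.2
grip_force: 64.6
time: 13.82
tool_pos: [461.9, 20.2, 366.0]
tcp_rot: [-180.0, -0.0, 10.3]
ft_force: [0.4, -1.0, -4.8]
finger_gap: 52.8
grip_force: 65.0
t 13.825 turn [-0.    -0.     0.002] shift before turn [ 0.69  -1.016  0.761] after turn [ 0.688 -1.017  0.76 ]
pos [461.9  20.2 366. ] [-1.7998e+02 -1.0000e-02  1.0310e+01] F [ 0.4 -1.  -4.8] gap 52.8 grip 65.0
```

```bash
python3 -m jog '.167 -.25 0 0 0 0 1;.167 -.25 0 0 0 0 1;.167 -.25 0 0 0 0 1;.167 -.26 0 0 0 0 1;0 0 0 0 0 0 1' >/dev/null
python3 -m jog '0 0 .25 0 0 0 1;0 0 .25 0 0 0 1;0 0 .14 0 0 0 1;0 0 0 0 0 0 1;0 0 0 0 0 0 1'
python3 - <<'E'
from h import *;go(ST[0],ST[1],262,ST[2],-9.5,-1)
s=snapshot('side');a=cv2.resize(s['img'][160:260,255:375],None,fx=5,fy=5,interpolation=cv2.INTER_CUBIC)
cv2.imwrite('pics/s3.png',a[:,:,::-1])
E
```

```text
time: 15.08
tool_pos: [511.0, 129.4, 302.8]
tcp_rot: [180.0, -0.1, 10.1]
ft_force: [0.2, 0.3, -3.7]
finger_gap: 52.8
grip_force: 65.0
t 15.075 turn [ 0.    -0.001 -0.001] shift before turn [-0.009 -0.029  0.408] after turn [-0.009 -0.029  0.408]
pos [511.  129.4 302.8] [ 1.7999e+02 -9.0000e-02  1.0120e+01] F [ 0.2  0.3 -3.7] gap 52.8 grip 65.0
```

View pics/s3.png

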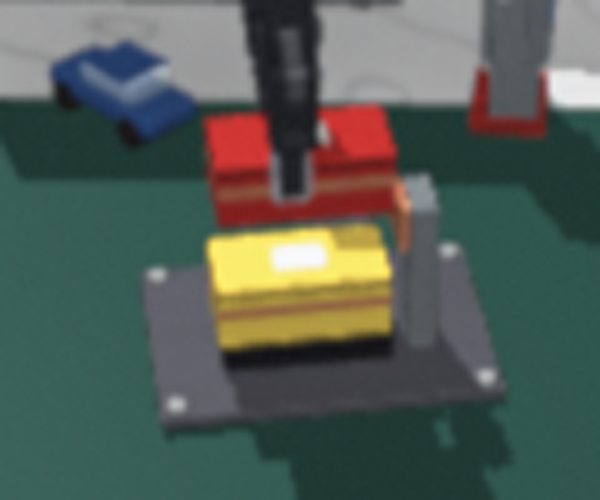

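Yellow (crop 300,290) sits square on the block. Red (300,165) hangs above it, clear of the far stop (403,215). Lowering.

```bash
python3 -m jog '0 0 .12 0 0 0 1;0 0 .12 0 0 0 1;0 0 .1 0 0 0 1;0 0 .05 0 0 0 1;0 0 .02 0 0 0 1'
python3 -m jog '0 0 .015 0 0 0 1;0 0 0 0 0 0 1;0 0 0 0 0 0 1'
```

```text
time: 15.75
tool_pos: [510.4, 129.7, 260.1]
tcp_rot: [-180.0, 0.0, 10.1]
ft_force: [0.1, -0.1, -3.7]
finger_gap: 52.5
grip_force: 65.2
time: 16.12
tool_pos: [510.7, 129.7, 259.5]
tcp_rot: [180.0, -0.0, 10.1]
ft_force: [-0.6, -0.1, -3.8]
finger_gap: 53.2
grip_force: 65.2
```

```bash
python3 -m jog '0 0 .01 0 0 0 1;0 0 0 0 0 0 1;0 0 0 0 0 0 1' | grep -E "pos|force"
python3 -m jog '0 0 .008 0 0 0 1;0 0 0 0 0 0 1;0 0 0 0 0 0 1'| grep -E "pos|force"
```

```text
tool_pos: [510.5, 129.7, 258.2]
ft_force: [-0.2, 1.1, -3.7]
grip_force: 65.2
tool_pos: [510.5, 129.7, 258.0]
ft_force: [-5.3, -0.4, 5.0]
grip_force: 66.1
```

```bash
python3 -m jog '0 0 -.004 0 0 0 1;0 0 0 0 0 0 1;0 0 0 0 0 0 1' | grep -E "pos|force"
python3 -m jog '.02 0 0 0 0 0 1;0 0 0 0 0 0 1;0 0 0 0 0 0 1'| grep -E "pos|force"
python3 -m jog '.01 0 0 0 0 0 1;0 0 0 0 0 0 1;0 0 0 0 0 0 1'| grep -E "pos|force"
```

```text
tool_pos: [510.6, 129.7, 258.0]
ft_force: [-5.0, -0.9, 5.5]
grip_force: 66.1
tool_pos: [512.4, 130.0, 258.0]
ft_force: [-6.0, -1.6, 6.0]
grip_force: 66.5
tool_pos: [513.3, 130.2, 258.0]
ft_force: [-8.1, -1.2, 7.1]
grip_force: 66.6
```

```bash
python3 -m jog '0 0 -.008 0 0 0 1;0 0 0 0 0 0 1;0 0 0 0 0 0 1' | grep -E "pos|force"
python3 -m jog '.01 0 0 0 0 0 1;0 0 0 0 0 0 1;0 0 0 0 0 0 1'| grep -E "pos|force"
python3 -m jog '.01 0 0 0 0 0 1;0 0 0 0 0 0 1;0 0 0 0 0 0 1'| grep -E "pos|force"
```

```text
tool_pos: [513.5, 130.2, 258.2]
ft_force: [0.5, 0.5, -3.3]
grip_force: 65.1
tool_pos: [514.5, 130.4, 258.5]
ft_force: [0.2, -1.1, -4.8]
grip_force: 65.1
tool_pos: [515.5, 130.6, 258.6]
ft_force: [-0.9, -0.3, -4.0]
grip_force: 65.1
```

```bash
for i in 1; do python3 -m jog '.01 0 0 0 0 0 1;0 0 0 0 0 0 1;0 0 0 0 0 0 1'| grep -E "pos|force"
python3 -m jog '.01 0 0 0 0 0 1;0 0 0 0 0 0 1;0 0 0 0 0 0 1'| grep -E "pos|force"
python3 -m jog '.005 0 0 0 0 0 1;0 0 0 0 0 0 1;0 0 0 0 0 0 1'| grep -E "pos|force"; done
```

```text
tool_pos: [516.0, 130.7, 258.3]
ft_force: [-4.7, -1.5, -2.3]
grip_force: 65.5
tool_pos: [516.3, 130.8, 258.2]
ft_force: [-10.6, -2.5, 2.7]
grip_force: 66.1
tool_pos: [516.5, 130.8, 258.2]
ft_force: [-13.1, -2.9, 5.1]
grip_force: 66.2
```

Far stop contact is at about 13 N. Now +y, towards the left stop.

```bash
python3 -m jog '0 -.02 0 0 0 0 1;0 0 0 0 0 0 1;0 0 0 0 0 0 1'| grep -E "pos|force"
python3 -m jog '0 -.01 0 0 0 0 1;0 0 0 0 0 0 1;0 0 0 0 0 0 1'| grep -E "pos|force"
python3 -m jog '0 -.01 0 0 0 0 1;0 0 0 0 0 0 1;0 0 0 0 0 0 1'| grep -E "pos|rot|force"
```

```text
tool_pos: [516.4, 131.6, 258.1]
ft_force: [-12.0, -9.9, 4.2]
grip_force: 65.8
tool_pos: [516.4, 132.0, 258.1]
ft_force: [-11.8, -13.9, 3.7]
grip_force: 65.8
tool_pos: [516.3, 132.5, 258.1]
tcp_rot: [179.7, 0.3, 10.0]
ft_force: [-11.1, -16.4, 5.3]
grip_force: 65.8
```

Run:
```python
from h import *
s=snapshot('side');a=cv2.resize(s['img'][165:255,275:365],None,fx=5,fy=5,interpolation=cv2.INTER_CUBIC)
t=snapshot('top');b=cv2.resize(t['img'][205:265,230:290],(450,450),interpolation=cv2.INTER_CUBIC)
cv2.imwrite('pics/s4.png',cv2.resize(np.hstack([a,b]),(800,400))[:,:,::-1]); print(sense()["wrist_torque"])
```

```text
[-2.69002207  1.53542517 -0.81317826]
```

View pics/s4.png

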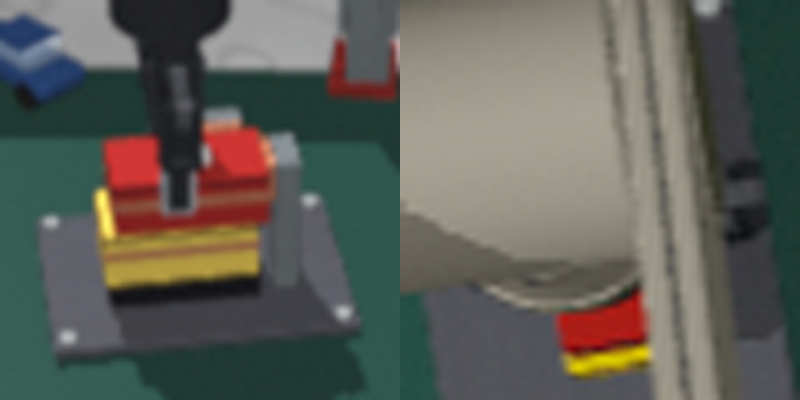

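Red lies against the far stop at left-panel (268,160), but its front is still flush with yellow's, so y may be held by friction. I'll unload z and x a little and watch y.

```bash
python3 -m jog '-.008 0 0 0 0 0 1;0 0 0 0 0 0 1;0 0 0 0 0 0 1'| grep -E "pos|force|rot"
python3 -m jog '0 0 -.008 0 0 0 1;0 0 0 0 0 0 1;0 0 0 0 0 0 1'| grep -E "pos|rot|force"
python3 -c "from bench import *;print(sense()['wrist_torque'])"
```

```text
tool_pos: [515.8, 133.3, 258.1]
tcp_rot: [179.8, 0.2, 10.1]
ft_force: [-7.4, -10.2, 1.0]
grip_force: 65.3
tool_pos: [515.6, 134.0, 258.5]
tcp_rot: [179.9, 0.2, 10.1]
ft_force: [-5.7, -5.1, -3.6]
grip_force: 65.0
[-0.77410127  0.83432662 -0.27185649]
```

It was friction, and it has now slid. Continuing in +y.

```bash
python3 -m jog '0 -.01 0 0 0 0 1;0 0 0 0 0 0 1;0 0 0 0 0 0 1'| grep -E "pos|force"
python3 -m jog '0 -.01 0 0 0 0 1;0 0 0 0 0 0 1;0 0 0 0 0 0 1'| grep -E "pos|force"
python3 -m jog '0 -.01 0 0 0 0 1;0 0 0 0 0 0 1;0 0 0 0 0 0 1'| grep -E "pos|force"
python3 -c "from bench import *;print(sense()['wrist_torque'])"
```

```text
tool_pos: [515.5, 135.1, 258.5]
ft_force: [-5.3, -4.2, -3.4]
grip_force: 65.0
tool_pos: [515.3, 136.1, 258.4]
ft_force: [-5.8, -4.5, -3.9]
grip_force: 65.0
tool_pos: [515.1, 137.1, 258.4]
ft_force: [-5.2, -4.0, -4.3]
grip_force: 65.0
[-0.68125976  0.85013255 -0.31167269]
```

```bash
python3 -m jog '0 -.01 0 0 0 0 1;0 0 0 0 0 0 1;0 0 0 0 0 0 1'| grep -E "pos|force"
python3 -m jog '0 -.01 0 0 0 0 1;0 0 0 0 0 0 1;0 0 0 0 0 0 1'| grep -E "pos|force"
python3 -c "from bench import *;print(sense()['wrist_torque'])"
```

```text
tool_pos: [514.9, 138.1, 258.4]
ft_force: [-5.8, -5.2, -4.3]
grip_force: 65.0
tool_pos: [514.7, 139.1, 258.4]
ft_force: [-5.2, -4.9, -4.1]
grip_force: 65.0
[-0.75547023  0.8917535  -0.30685934]
```

```bash
python3 -m jog '0 -.008 0 0 0 0 1;0 0 0 0 0 0 1;0 0 0 0 0 0 1'| grep -E "pos|force"
python3 -m jog '0 -.008 0 0 0 0 1;0 0 0 0 0 0 1;0 0 0 0 0 0 1'| grep -E "pos|force"
python3 -c "from bench import *;print(sense()['wrist_torque'])"
```

```text
tool_pos: [514.6, 139.8, 258.4]
ft_force: [-4.3, -4.7, -4.3]
grip_force: 65.0
tool_pos: [514.4, 140.6, 258.4]
ft_force: [-4.8, -4.3, -4.6]
grip_force: 65.0
[-0.72188874  0.83517711 -0.27540233]
```

Run:
```python
from h import *
s=snapshot('side');a=cv2.resize(s['img'][170:245,285:360],(600,600),interpolation=cv2.INTER_CUBIC)
cv2.imwrite('pics/s5.png',a[:,:,::-1])
```

```text
(no output)
```

View pics/s5.png

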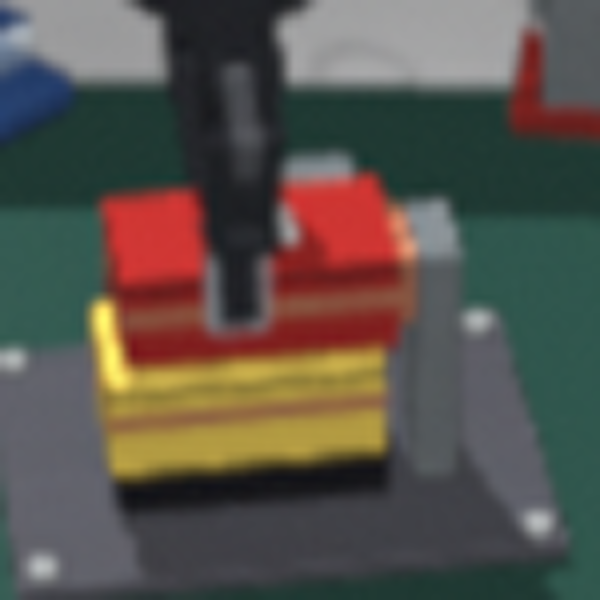

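Red has moved towards +y. The copper of the left stop is now hidden behind red's top edge at (330,185), with only the grey post top showing, so the gap is about 1 mm. Continuing gently.

```bash
python3 -m jog '0 -.008 0 0 0 0 1;0 0 0 0 0 0 1;0 0 0 0 0 0 1'| grep -E "pos|force"
python3 -m jog '0 -.008 0 0 0 0 1;0 0 0 0 0 0 1;0 0 0 0 0 0 1'| grep -E "pos|force"
python3 -c "from bench import *;print(sense()['wrist_torque'])"
```

```text
tool_pos: [514.3, 141.4, 258.4]
ft_force: [-5.2, -4.6, -3.8]
grip_force: 65.0
tool_pos: [514.1, 142.1, 258.4]
ft_force: [-4.9, -5.1, -4.4]
grip_force: 65.0
[-0.82823681  0.86461644 -0.32523955]
```

The cameras read yellow about 4 mm lower in y than the TCP did, so contact is expected around here. Going on.

```bash
python3 -m jog '0 -.008 0 0 0 0 1;0 0 0 0 0 0 1;0 0 0 0 0 0 1'| grep -E "pos|force"
python3 -m jog '0 -.008 0 0 0 0 1;0 0 0 0 0 0 1;0 0 0 0 0 0 1'| grep -E "pos|force"
python3 -c "from bench import *;print(sense()['wrist_torque'])"
```

```text
tool_pos: [514.1, 142.3, 258.4]
ft_force: [-4.5, -8.3, -3.3]
grip_force: 65.0
tool_pos: [514.1, 142.6, 258.4]
ft_force: [-4.4, -11.7, -1.7]
grip_force: 65.1
[-1.94007622  0.81142153 -0.43990688]
```

Contact with the left stop. Adding a little of both pushes.

```bash
python3 -m jog '.008 -.008 0 0 0 0 1;0 0 0 0 0 0 1;0 0 0 0 0 0 1'| grep -E "pos|force|rot"
python3 -m jog '.004 -.004 0 0 0 0 1;0 0 0 0 0 0 1;0 0 0 0 0 0 1;0 0 0 0 0 0 1;0 0 0 0 0 0 1'| grep -E "pos|force|rot"
python3 -c "from bench import *;print(sense()['wrist_torque'])"
```

```text
tool_pos: [514.3, 142.9, 258.3]
tcp_rot: [179.7, 0.3, 10.0]
ft_force: [-8.4, -16.3, 0.4]
grip_force: 65.4
tool_pos: [514.5, 143.1, 258.3]
tcp_rot: [179.7, 0.4, 10.0]
ft_force: [-10.0, -18.5, 1.7]
grip_force: 65.7
[-2.88099286  1.57461924 -0.6585153 ]
```

Pushes in the stand axes are about 13 N (x) and 16 N (y), with red loaded onto yellow. I'll hold briefly to confirm it is steady, then hand in.

```bash
python3 -m jog '0 0 0 0 0 0 1;0 0 0 0 0 0 1;0 0 0 0 0 0 1;0 0 0 0 0 0 1;0 0 0 0 0 0 1'
python3 -c "
from bench import *
f=sense()['ft_force'];print(f)
if abs(f[0]+10)<3 and abs(f[1]+18.5)<3: print(hand_in())"
```

```text
time: 28.02
tool_pos: [514.5, 143.0, 258.3]
tcp_rot: [179.7, 0.4, 10.0]
ft_force: [-10.8, -19.3, 3.3]
finger_gap: 52.8
grip_force: 65.7
[-10.82001038 -19.28908023   3.26804529]
the job is handed in; nothing more can be done
None
```

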